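# Set the timer selector and release the ball

## Robot

A 6-joint arm with a two-finger parallel gripper is mounted at the origin on the work surface. World frame = base frame: x ahead of the robot, y to its left, z up, the work surface at z = 0. Lengths are in m, angles in degrees, forces in N, time in s.
With the tool pointing down it reaches from about 0.4 to 0.825 m from the base axis. Payload 7 kg.
Tool frame: the origin (TCP) lies at the very end of the fingers, on their centre line; the grasp point (between the pads) lies 19 mm behind it; z points along the fingers, y is the line along which they close (so a half turn about z gives the same grasp; the last joint's range is limited). The gripper opens to 88 mm and grips with 3 to 60 N. Pads are 19 mm wide; open, the fingers measure 130 mm over their backs; the gripper's body (78 mm by 193 mm) begins 47 mm behind the grasp point.
Start: joints at [-52.764, 20.546, 0.682, 0, -70.136, -16.507], TCP at [0.239, -0.631, 0.191] pointing down, gripper open.
Joint ranges: [-176.03, 176.03], [-82.01, 121.73], [-58.28, 71.71], [-173.87, 95.51], [-174.79, -0.11], [-173.66, 173.66]. Speed limits (degrees/s): [136.94, 136.94, 172.46, 180, 180, 180].

## Interface

Orientations are given as [roll, pitch, yaw] about the fixed x, y, z axes, in that order (R = Rz(yaw) Ry(pitch) Rx(roll)).
In Python, from plant import get_state, imaging, r, finder gives the robot as it stands.
- The arm moves only by the shell command python3 -m handwheel 'ROWS' [FORCE]. ROWS is JSON, a list of rows, each a list of 5 numbers: the closure, from 0 (fully open) to 1 (shut), then the shift along the world's x, y, z in cm, then the turn about the world's z in degrees. A call has 1 to 8 rows; each row is the pose to reach, as a shift and turn from the pose commanded when the call began; what a row does not reach only later rows make up. A row lasts 1/8 s, in which the tool goes at most 62.5 mm and 10.7 degrees, less where a joint would pass 70% of its speed; a pose out of reach is approached as far as the arm can. A call with a gripper value outside its range is refused whole. The fingers move at their own pace and stop on an object; FORCE is the grip in N (left out, the last holds). Time passes only in rows, so rows that repeat a pose let the fingers close. It gives the time, the measured TCP pose, the force, the opening and the grip force at its end, in the units of the state.
- get_state(): the state, without advancing time (a new reading comes with each control period).
- imaging.capture(name): name is "side" or "top"; returns (picture, depth): 400x640x3 uint8, red, green, blue; 400x640 float32, m along the optical axis (not along the pixel's ray), 0 where there is no reading.
- imaging.get_calibration(name): a dict with "fx", "fy", "cx", "cy" (pixels), "rvec" (rotation vector, rad) and "tvec" (3), from world to camera coordinates, as OpenCV has them. Camera axes: x right, y down, z forward; pixel columns grow to the right and rows downward; lengths in m; the calibration is good to about 2 mm. A picture is of the moment at which its call begins. get_calibration takes no time and is no camera call.
- r.close_job(): hands the job in; it is judged then, once.
Trained networks look in the newest picture that a camera, given by its name, has taken for a name from the list of things; names that differ only in an ending like _2 or _b are one class to them, and where a whole thing is asked for, a point or a joint stands for the part that bears it (a point fixed in the world has none). Each returns a list of dicts, best first, with "p" (0 to 1); they miss things now and then, are a little off and sometimes report something else, mostly with a low value. They report only what shows in the picture. A call takes as long as a camera call. They do not tell look-alikes from the thing itself.
- finder.cut_out(camera, query): "region" (400x640 bool, what is visible of it) and "pixel" ([column, row] in pixels, amid what is visible of it).
The state is a dict: "time_s": time; "joints": joint angles; "qd": joint speeds; "joint_torque": joint torques, N m; "tcp_pos": TCP position; "eef_rot": TCP orientation; "contact_force": force on the tool from outside, world axes, zero at the start; "moment": the same for the moment, N m; "gripper_width": finger opening in m; "gripper_force": force on a finger pad.
Only numpy, scipy, OpenCV 4.12 (cv2) and the standard library are available. Lean on these libraries where they do the work, as an engineer would, in place of code of your own. Each camera call takes 0.05 s, during which the arm holds its last target. There are 200 camera calls.

## Task

Push the timer's selector round, click by click, until its pointer clicks home at the red stud. Only then push the red knob of the chute's release lever, so that the steel ball rolls out into the wooden catch box. Do not touch the ball with the fingers, pick nothing up, and leave the loose things on the bench where they stand and the selector at the red stud.

Things in the scene. Friction and masses are not known exactly. Their poses are not given: they have to be found in the camera images.
- selector (a joint): Angle (rad) of the timer's rotary selector about a vertical axis; grows clockwise seen from above. Eight detents 25 degrees (0.436 rad) apart: position 0 reads 0, position 7 (just short of the end stop) 3.054. Pushed past half-way it snaps forward to the next position and stays. Starts at position 0 or 1, rarely poised between. A push of 2 to 3 N at 40 mm from the axis turns it.
- selector_axis (a point): Point on the selector's axis, on the timer's flat top, 70 mm above the bench. The timer is a blue box 170 x 170 x 70 mm, fixed, with a bare metal top; its yaw varies. The axis is at the centre of the top. The axes of this point are those of the timer: its +x points to the timer's back.
- pointer_tip (a point): Tip of the selector's black pointer bar, 50 mm from the axis, 24 mm above the timer's top; turns with it. The bar, with a white line on top, is 14 mm wide, stands 12 to 36 mm above the timer's top and runs from 22 mm behind the axis to 50 mm in front, over a round hub 50 mm wide and 12 mm high. Nothing else on the timer is higher than 4 mm.
- pointer_mark (a point): Point on the line of the pointer, produced to the circle of studs, 73 mm from the axis; turns with the selector. It lies on a stud when the selector is at that stud's position.
- stud_red: The red stud marking the wanted position: fixed disc, 10 mm wide, 4 mm high, on the timer's top; origin: centre of its underside. Eight studs, one per position, stand 73 mm from the axis: 0, 1, 2, 7 white; red, yellow, green, blue mark 3 to 6 in varying order. Position 0 is 87.5 degrees anticlockwise (from above) of the timer's +x, the others follow clockwise at 25 degrees.
- release (a joint): Angle (rad) of the release lever of the chute, about an upright pivot; 0 with the stop across the chute's mouth, grows clockwise seen from above to the end at 1.3. From about 1.1 the ball has free way. It has friction (about 1 N at the knob) and stays where it is left.
- release_pivot (a point): Point on the lever's pivot axis, 95 mm above the bench, beside the chute's mouth on the robot's side. Fixed to the chute: +y leads up the chute, +x across its mouth. The chute is a sheet-metal trough 46 mm wide and 26 mm deep, its mouth 72 mm in +x from here; it rises at 12 degrees along +y to a wooden shelf.
- release_knob (a point): Middle of the upright red round knob on the handle end of the release lever, 75 mm from the pivot; moves with the lever. Knob 16 mm in diameter, its top 16 mm above this point (133 mm above the bench); the flat lever bar lies 18 to 26 mm below it. At joint 0 it lies in -x of the pivot; it moves towards +y (up-chute) as the lever opens.
- ball: Steel ball, 32 mm diameter, 134 g, lying in the mouth of the chute against the stop; origin at its centre, about 94 mm above the bench at the start.
- catch_floor (a point): Centre of the cork floor of the wooden catch box under the chute's mouth, 10 mm above the bench. The box is fixed to the chute; inside 106 mm (x) by 156 mm (y), its walls 45 mm above this floor. Same axes as the chute.
- brass_cylinder: Bystander: upright brass cylinder, 32 mm diameter, 60 mm high; origin at the centre of its underside.
- lead_weight: Bystander: grey lead weight with a small knob, 48 mm diameter, 58 mm high; origin at the centre of its underside.
- stopwatch: Bystander: yellow stopwatch lying flat, 56 mm diameter, 14 mm thick; origin at the centre of its underside.
- wood_block: Bystander: dark wooden block 50 x 70 x 35 mm; origin at the centre of its underside.
- metal_rule: Bystander: flat steel bar 28 x 150 x 6 mm lying on the bench; origin at the centre of its underside.
- slotted_masses: Bystander: stack of brass slotted masses on a hanger stem, 50 mm diameter, 70 mm high; origin at the centre of its underside.
Mind the look-alikes: they are no part of the job. What is shaped like the part that bears selector but green is not meant.

How it is judged (in metres and radians):
On the way, in this order (a step that is already met when the one before it is completed fails the run):
1. the pointer stands at the red stud (horizontal distance between pointer_mark and stud_red below 0.01 m and velocity of joint selector between -0.2 and 0.2 rad/s), for 0.3 s.
2. the ball lies in the catch box (x of ball in the frame of catch_floor between -0.055 and 0.055 m and y of ball in the frame of catch_floor between -0.08 and 0.08 m and z of ball in the frame of catch_floor between 0 and 0.03 m), for 0.2 s.
At the end, for the whole second after the job is handed in: The pointer, produced to the circle of studs, is within 10 mm of the red stud (8 degrees; detents are 25 degrees apart); the ball lies in the catch box (its centre inside the walls and below 30 mm above the floor), slower than 0.15 m/s; every loose bystander is within 20 mm of its starting place (all of step 2 and horizontal distance between pointer_mark and stud_red below 0.01 m and linear speed of ball below 0.15 m/s and distance of each of brass_cylinder, lead_weight, stopwatch, wood_block, metal_rule, slotted_masses from where it was at the start of the episode below 0.02 m); the robot touches nothing.
It fails at once if the fingers or arm touch the ball (contact force between any of the fingers, the arm and ball above 0.3 N).
It fails at once if the ball is lifted (height (world z) of ball above 0.125 m).
It fails at once if a loose bystander is lifted or pushed more than 20 mm (distance of any of brass_cylinder, lead_weight, stopwatch, wood_block, metal_rule, slotted_masses from where it was at the start of the episode above 0.02 m).
It also fails if it takes over 64 s, if anything falls off the work surface, if the arm or the gripper's body presses on something with over 40 N, if the wrist force passes 120 N, or if a joint passes its speed limit or range.

## Working session

There is one attempt and no reset: what is moved stays moved. The work goes in short steps, Python scripts to look and compute and a shell command to move; the robot and the scene stay as the last step left them, time stands still between calls to the robot, and variables do not carry over. Pictures are saved under pics/ and viewed, at most 10 in all, crops included, and the job is handed in when it is done.

```bash
mkdir -p pics
cat > h.py <<'E'
import numpy as np, cv2
from plant import get_state, imaging, r, finder
def cal(n):
    c=imaging.get_calibration(n); R=cv2.Rodrigues(np.array(c['rvec'],float))[0]; return c,R,np.array(c['tvec'],float).ravel()
def proj(n,P):
    c,R,t=cal(n); K=np.array([[c['fx'],0,c['cx']],[0,c['fy'],c['cy']],[0,0,1]])
    return cv2.projectPoints(np.atleast_2d(np.array(P,float)),R,t,K,None)[0][:,0]
def onplane(n,uv,z):
    c,R,t=cal(n); uv=np.atleast_2d(np.array(uv,float))
    d=np.c_[(uv[:,0]-c['cx'])/c['fx'],(uv[:,1]-c['cy'])/c['fy'],np.ones(len(uv))]@R
    o=-R.T@t; return o+d*((z-o[2])/d[:,2])[:,None]
def cloud(n,D):
    c,R,t=cal(n); v,u=np.mgrid[:D.shape[0],:D.shape[1]]
    X=np.stack([(u-c['cx'])/c['fx']*D,(v-c['cy'])/c['fy']*D,D],-1); return (X-t)@R
def save(f,im): cv2.imwrite('pics/'+f,cv2.cvtColor(im,cv2.COLOR_RGB2BGR))
E
python3 - <<'E'
from h import *
for n in('top','side'):
    p,d=imaging.capture(n); save(n+'0.png',p); np.savez(n+'0.npz',p=p,d=d)
    c,R,t=cal(n); print(n,-R.T@t)
    for q in('selector','release','release_knob','stud_red','ball','pointer_tip'):
        print(q,[(round(x['p'],2),np.round(x['pixel']),int(x['region'].sum())) for x in finder.cut_out(n,q)])
print(get_state())
E
```

```text
top [ 0.43374366 -0.12407478  1.23947702]
selector [(0.81, array([382., 213.]), 274), (0.78, array([429., 293.]), 248), (0.49, array([272., 244.]), 104)]
release [(0.55, array([195., 204.]), 212)]
release_knob [(0.84, array([192., 201.]), 297), (0.4, array([448., 192.]), 379)]
stud_red []
ball []
pointer_tip [(0.89, array([432., 295.]), 331), (0.72, array([197., 198.]), 306), (0.54, array([380., 213.]), 274)]
side [-0.29990316 -0.98607373  1.06122281]
selector [(0.64, array([331., 319.]), 384), (0.5, array([351., 246.]), 294)]
release [(0.71, array([254., 164.]), 232), (0.62, array([255., 160.]), 3970)]
release_knob [(0.7, array([246., 165.]), 319), (0.24, array([350., 245.]), 304)]
stud_red []
ball [(0.55, array([355., 246.]), 295)]
pointer_tip [(0.93, array([332., 317.]), 406), (0.76, array([351., 243.]), 274)]
{'time_s': 0.7, 'joints': array([-5.27650466e+01,  2.05441757e+01,  6.80087806e-01,  6.71500329e-04,
       -7.01357682e+01, -1.65073988e+01]), 'qd': array([ 0.01851321, -0.00631169, -0.02596279, -0.01150404, -0.11688508,
        0.02038841]), 'joint_torque': array([ 6.73146824e-04, -5.82156944e+01,  2.93249327e+01,  7.00133756e+00,
        1.25733751e-02, -1.49994133e-05]), 'tcp_pos': array([ 0.23886577, -0.63128354,  0.19077379]), 'eef_rot': array([-1.79999683e+02, -5.64619325e-04, -1.59272217e+02]), 'contact_force': array([-0.13048421,  0.18878859,  0.03458045]), 'moment': array([-0.02716763,  0.01164312,  0.02758315]), 'gripper_force': 0.0, 'gripper_width': 0.08790874874161325}
```

View pics/top0.png

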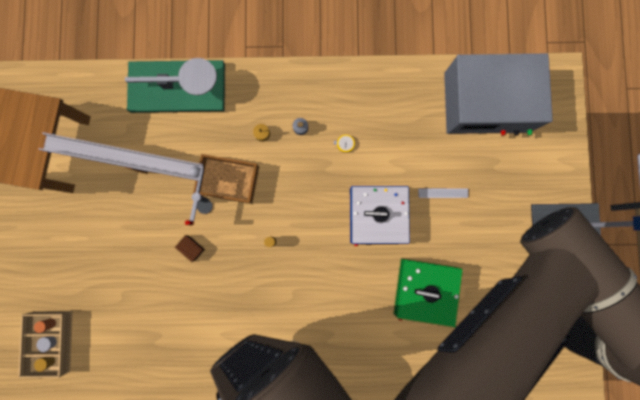

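View pics/side0.png

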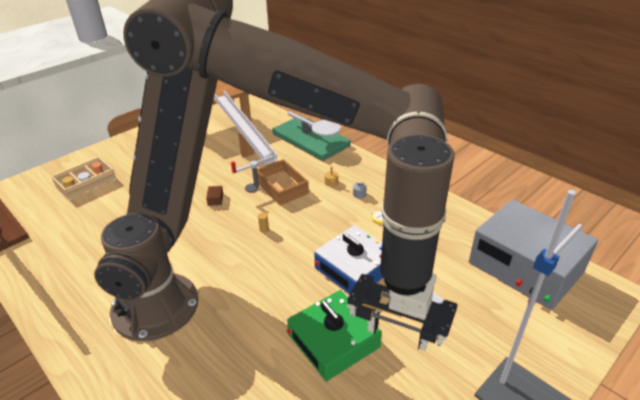

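The top view shows two selectors: a metal-topped box with blue sides at (381,214) and a green box at (430,293). The task says blue with a bare metal top, so (381,214) is the one and the green box is the look-alike. The release knob is red, at about (189,222), and the chute mouth and catch box are at about (200,170) and (228,179). I'll confirm in an enlarged crop.

Run:
```python
from h import *
z=np.load('top0.npz'); p,d=z['p'],z['d']
a=cv2.resize(p[178:252,343:417],(592,592),interpolation=cv2.INTER_CUBIC)
b=cv2.resize(p[150:250,170:205],(207,592),interpolation=cv2.INTER_CUBIC)
save('crop0.png',np.hstack([a,b]))
X=cloud('top',d); Z=X[...,2]
m=(abs(Z-.07)<.008); m[:, :343]=0;m[:,417:]=0;m[:178]=0;m[252:]=0
n,l,s,c=cv2.connectedComponentsWithStats(m.astype('uint8')); k=1+s[1:,4].argmax()
q=X[l==k]; rr=cv2.minAreaRect((q[:,:2]).astype('float32')); print('top rect',rr,np.median(q[:,2]))
# bar: high points
w=np.zeros_like(m); w[190:240,355:407]=1
bp=X[w&(Z>.095)&(Z<.13)]; print('bar',len(bp),bp.mean(0), cv2.minAreaRect(bp[:,:2].astype('float32')))
hsv=cv2.cvtColor(p,cv2.COLOR_RGB2HSV)
v,u=np.nonzero((hsv[...,1]>70)&(hsv[...,2]>50)&(l==k))
for vv,uu in zip(v,u): print((uu,vv),hsv[vv,uu],end=' ')
print()
rd=((hsv[...,0]<8)|(hsv[...,0]>172))&(hsv[...,1]>140)&(hsv[...,2]>70)
n,l,s,c=cv2.connectedComponentsWithStats(rd.astype('uint8'))
for i in range(1,n):
    if s[i,4]>4: print('red',c[i],s[i], np.median(X[l==i],0))
for nme in('ball','release_knob'):pass
print(proj('top',[[0,0,0],[.5,0,0],[.5,.3,0]]))
```

```text
top rect ((0.4893287420272827, -0.2910189628601074), (0.16951847076416016, 0.16644111275672913), 89.2780532836914) 0.06911736089665663
bar 126 [ 0.48945706 -0.27653666  0.10495307] ((0.4894762933254242, -0.2764890789985657), (0.07046864926815033, 0.014089389704167843), 85.22467803955078)
(np.int64(351), np.int64(188)) [114  81 139] (np.int64(385), np.int64(188)) [ 19  82 198] (np.int64(386), np.int64(188)) [ 20  75 198] (np.int64(351), np.int64(189)) [113  89 140] (np.int64(374), np.int64(189)) [ 67  77 155] (np.int64(375), np.int64(189)) [ 68  82 147] (np.int64(384), np.int64(189)) [ 20  91 214] (np.int64(385), np.int64(189)) [ 22 138 221] (np.int64(386), np.int64(189)) [ 21 131 216] (np.int64(387), np.int64(189)) [ 19  72 202] (np.int64(374), np.int64(190)) [ 66  77 156] (np.int64(375), np.int64(190)) [ 67  87 147] (np.int64(384), np.int64(190)) [ 20  95 218] (np.int64(385), np.int64(190)) [ 22 143 224] (np.int64(386), np.int64(190)) [ 21 139 219] (np.int64(387), np.int64(190)) [ 19  75 203] (np.int64(385), np.int64(191)) [ 19  90 218] (np.int64(386), np.int64(191)) [ 19  83 211] (
[... 1728 characters left out ...]
int64(227)) [112  96 136] (np.int64(351), np.int64(228)) [113  94 136] (np.int64(351), np.int64(229)) [113  91 134] (np.int64(351), np.int64(230)) [113  94 136] (np.int64(351), np.int64(231)) [113  93 135] (np.int64(351), np.int64(232)) [113  95 134] (np.int64(351), np.int64(234)) [114  95 134] (np.int64(351), np.int64(235)) [113  93 134] (np.int64(351), np.int64(239)) [113  94 136] (np.int64(351), np.int64(241)) [114  91 135] 
red [502.69230769 131.88461538] [500 130   6   5  26] [ 0.73408529 -0.66791507  0.04373712]
red [187.95454545 222.40909091] [185 221   8   4  22] [0.47107636 0.24716694 0.13293569]
[[282.98297858 380.64602697]
 [282.32791521 212.98616997]
 [185.28582713 214.12782165]]
```

View pics/crop0.png

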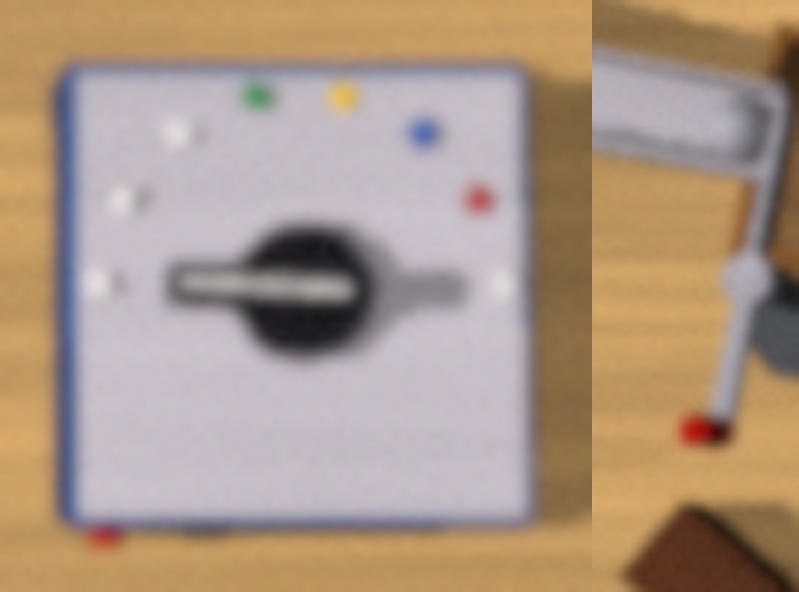

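Red is at position 6 and the pointer is at position 0. I'll straddle the bar with the fingers part-closed, about 30 mm out from the axis, and lead it round.

```bash
python3 -m handwheel '[[0.66,6,6,0,10],[0.66,12,12,0,20],[0.66,16,18,0,30],[0.66,19,24,0,40],[0.66,22,30,0,50],[0.66,25.2,36,0,60],[0.66,25.2,37,0,66],[0.66,25.2,37,0,66]]'
python3 - <<'E'
from h import *
uv=[(402.6,202.6),(395.6,194.2),(385.6,189.7),(374.8,189.6),(365.2,194.5),(358.3,203.0),(355.2,213.5),(405.7,213.3)]
P=onplane('top',uv,.073)[:,:2]
pos=np.array([6,5,4,3,2,1,0,7])
from scipy.optimize import least_squares
f=lambda s:(s[:2]+.073*np.c_[np.cos(s[2]+np.radians(87.5-25*pos)),np.sin(s[2]+np.radians(87.5-25*pos))]-P).ravel()
s=least_squares(f,[.489,-.291,0]); print(s.x[:2],np.degrees(s.x[2]),np.abs(s.fun).max())
z=np.load('top0.npz'); X=cloud('top',z['d'])
# lever: points at knob and chute
w=X[150:250,170:235]; 
k=w.reshape(-1,3); print('knobtop',np.median(k[(k[:,2]>.125)&(k[:,2]<.14)&(k[:,1]>.2)&(k[:,0]<.5)],0))
lv=k[(k[:,2]>.09)&(k[:,2]<.108)&(k[:,0]>.46)&(k[:,0]<.60)]
for a in (.48,.5,.52,.54,.56,.58): 
    q=lv[abs(lv[:,0]-a)<.005]; print(a,len(q),np.round(np.median(q,0),3), np.round(q[:,1].min(),3),np.round(q[:,1].max(),3))
E
```

```text
time_s: 1.7
tcp_pos: [0.4923, -0.2584, 0.1912]
eef_rot: [-179.9, 0.0, -93.0]
contact_force: [-1.0, -0.9, -0.7]
gripper_width: 0.0301
gripper_force: 0.0
[ 0.48881191 -0.29159158] -0.4227969674922282 0.000760086854214026
knobtop [0.4685023  0.24884985 0.13296791]
0.48 14 [0.481 0.247 0.098] 0.243 0.253
0.5 13 [0.501 0.244 0.097] 0.239 0.25
0.52 13 [0.521 0.24  0.098] 0.235 0.245
0.54 27 [0.54  0.235 0.102] 0.224 0.246
0.56 10 [0.56  0.232 0.099] 0.229 0.237
0.58 9 [0.58  0.227 0.101] 0.226 0.23
```

```bash
python3 -m handwheel '[[0.66,0,0,-4],[0.66,0,0,-8]]' 2>&1 | tail -2; python3 -m handwheel '[[0.66,0,0,-4,0],[0.66,0,0,-8,0],[0.66,0,0,-10.2,0],[0.66,0,0,-10.2,0]]'
```

```text
$[0]: bad value
time_s: 2.2
tcp_pos: [0.4894, -0.2615, 0.0872]
eef_rot: [179.8, 0.0, -93.3]
contact_force: [0.3, 0.8, 0.8]
gripper_width: 0.0297
gripper_force: 0.0
```

Run:
```python
import numpy as np
A=np.array([48.88,-29.16]); cmd=np.array([49.1,-26.13])
f=lambda d:A+3*np.array([np.cos(np.radians(86.8-d)),np.sin(np.radians(86.8-d))])
for c in range(4):
    print([[.66,*np.round(f(40*c+5*i)-cmd,2),0,-5*i] for i in range(1,9)]); cmd=f(40*c+40)
```

```text
[[0.66, np.float64(0.21), np.float64(-0.06), 0, -5], [0.66, np.float64(0.47), np.float64(-0.11), 0, -10], [0.66, np.float64(0.72), np.float64(-0.18), 0, -15], [0.66, np.float64(0.96), np.float64(-0.27), 0, -20], [0.66, np.float64(1.2), np.float64(-0.39), 0, -25], [0.66, np.float64(1.42), np.float64(-0.52), 0, -30], [0.66, np.float64(1.64), np.float64(-0.67), 0, -35], [0.66, np.float64(1.83), np.float64(-0.84), 0, -40]]
[[0.66, np.float64(0.18), np.float64(-0.19), 0, -5], [0.66, np.float64(0.35), np.float64(-0.39), 0, -10], [0.66, np.float64(0.5), np.float64(-0.61), 0, -15], [0.66, np.float64(0.62), np.float64(-0.83), 0, -20], [0.66, np.float64(0.73), np.float64(-1.07), 0, -25], [0.66, np.float64(0.82), np.float64(-1.32), 0, -30], [0.66, np.float64(0.88), np.float64(-1.57), 0, -35], [0.66, np.float64(0.93), np.float64(-1.83), 0, -40]]
[[0.66, np.float64(0.02), np.float64(-0.26), 0, -5], [0.66, np.float64(0.02), np.float64(-0.52), 0, -10], [0.66, np.float64(-0.01), np.float64(-0.78), 0, -15], [0.66, np.float64(-0.06), np.float64(-1.04), 0, -20], [0.66, np.float64(-0.13), np.float64(-1.29), 0, -25], [0.66, np.float64(-0.22), np.float64(-1.54), 0, -30], [0.66, np.float64(-0.33), np.float64(-1.77), 0, -35], [0.66, np.float64(-0.47), np.float64(-2.0), 0, -40]]
[[0.66, np.float64(-0.15), np.float64(-0.21), 0, -5], [0.66, np.float64(-0.32), np.float64(-0.41), 0, -10], [0.66, np.float64(-0.51), np.float64(-0.59), 0, -15], [0.66, np.float64(-0.71), np.float64(-0.76), 0, -20], [0.66, np.float64(-0.93), np.float64(-0.91), 0, -25], [0.66, np.float64(-1.16), np.float64(-1.04), 0, -30], [0.66, np.float64(-1.4), np.float64(-1.14), 0, -35], [0.66, np.float64(-1.64), np.float64(-1.23), 0, -40]]
```

```bash
python3 -m handwheel '[[0.66,0.2,-0.05,0,-5],[0.66,0.45,-0.1,0,-10],[0.66,0.7,-0.2,0,-15],[0.66,0.95,-0.25,0,-20],[0.66,1.2,-0.4,0,-25],[0.66,1.4,-0.5,0,-30],[0.66,1.65,-0.65,0,-35],[0.66,1.85,-0.85,0,-40]]'; python3 -m handwheel '[[0.66,0.2,-0.2,0,-5],[0.66,0.35,-0.4,0,-10],[0.66,0.5,-0.6,0,-15],[0.66,0.6,-0.85,0,-20],[0.66,0.75,-1.05,0,-25],[0.66,0.8,-1.3,0,-30],[0.66,0.9,-1.55,0,-35],[0.66,0.95,-1.85,0,-40]]'
```

```text
time_s: 3.2
tcp_pos: [0.5103, -0.2705, 0.0905]
eef_rot: [-179.9, 0.1, -133.5]
contact_force: [-0.4, 0.4, 0.3]
gripper_width: 0.0296
gripper_force: 0.0
time_s: 4.2
tcp_pos: [0.5197, -0.2891, 0.0906]
eef_rot: [-179.9, 0.1, -173.5]
contact_force: [-0.8, 0.3, 0.5]
gripper_width: 0.0295
gripper_force: 0.0
```

```bash
python3 -m handwheel '[[0.66,0,-0.25,0,-5],[0.66,0,-0.5,0,-10],[0.66,0,-0.8,0,-15],[0.66,-0.05,-1.05,0,-20],[0.66,-0.15,-1.3,0,-25],[0.66,-0.2,-1.55,0,-30],[0.66,-0.35,-1.75,0,-35],[0.66,-0.45,-2,0,-40]]'
python3 - <<'E'
from h import *
t,_=imaging.capture('top'); s,_=imaging.capture('side')
a=cv2.resize(t[170:260,335:425],(400,400),interpolation=cv2.INTER_CUBIC)
b=cv2.resize(s[220:320,300:400],(400,400),interpolation=cv2.INTER_CUBIC)
save('mid.png',np.hstack([a,b]))
E
```

```text
time_s: 5.2
tcp_pos: [0.515, -0.3091, 0.0905]
eef_rot: [180.0, 0.1, 146.5]
contact_force: [0.5, 0.1, -0.2]
gripper_width: 0.0296
gripper_force: 0.0
```

View pics/mid.png

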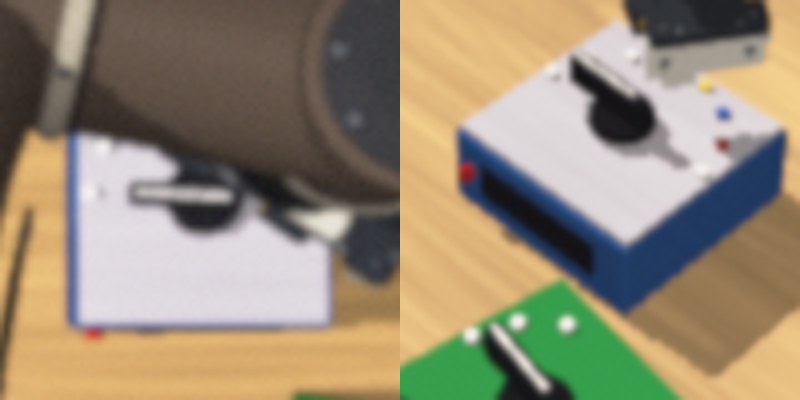

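The pointer is still at position 0: at about (182,193) in the top crop and (600,75) in the side crop. The fingers are off to the far side of the timer, so I'll check the projections.

Run:
```python
from h import *
s=get_state(); print(s['tcp_pos'],s['eef_rot'],s['joints'],s['gripper_width'])
for n in('top','side'): print(n,'axis',proj(n,[.4888,-.2916,.07]),'tcp',proj(n,s['tcp_pos']),'base',proj(n,[0,0,0]))
z=np.load('side0.npz'); X=cloud('side',z['d'])
print('side cloud at timer',X[247,355],X[246,351], 'gripper fingertips', proj('side',[.239,-.631,.191]))
p,d=imaging.capture('side'); save('now.png',p)
X=cloud('side',d); print('finger pt',X[234,372],X[228,372])
```

```text
[ 0.51496872 -0.30914117  0.09033688] [1.79976955e+02 1.17011283e-01 1.46623120e+02] [-1.23395702e+01  1.82635762e+01 -1.67478947e+01  2.50590839e-02
 -5.48710468e+01 -1.11051685e+02] 0.0298491851760494
top axis [[380.45539746 214.40332072]] tcp [[387.41217521 204.81491116]] base [[282.98297858 380.64602697]]
side axis [[354.4284259  250.87340822]] tcp [[365.4735932  244.08696295]] base [[154.29101299 305.42142385]]
side cloud at timer [ 0.48415155 -0.29734061  0.09182698] [ 0.48174601 -0.28436656  0.08878273] gripper fingertips [[395.15652832 347.90286561]]
finger pt [ 0.45751885 -0.37661736  0.20633598] [ 0.45098382 -0.38070324  0.23298102]
```

View pics/now.png

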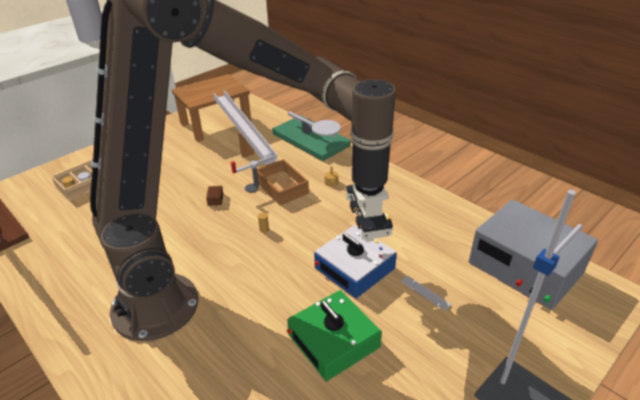

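Run:
```python
from h import *
c=cv2.imread('pics/now.png'); 
p,d=imaging.capture('side'); X=cloud('side',d); np.savez('side1.npz',p=p,d=d)
for v in range(205,256,4): print(v,[tuple(np.round(X[v,u]*100).astype(int)) for u in range(350,398,5)])
z=np.load('side0.npz'); X=cloud('side',z['d'])
print('start pic')
for v in range(300,352,6): print(v,[tuple(np.round(X[v,u]*100).astype(int)) for u in range(365,450,9)])
im=cv2.resize(p[190:260,330:400],(560,560),interpolation=cv2.INTER_CUBIC); save('now2.png',im)
```

```text
205 [(np.int64(50), np.int64(-26), np.int64(21)), (np.int64(51), np.int64(-27), np.int64(21)), (np.int64(49), np.int64(-31), np.int64(25)), (np.int64(47), np.int64(-34), np.int64(27)), (np.int64(48), np.int64(-35), np.int64(27)), (np.int64(49), np.int64(-36), np.int64(27)), (np.int64(51), np.int64(-36), np.int64(26)), (np.int64(78), np.int64(-16), np.int64(0)), (np.int64(79), np.int64(-18), np.int64(0)), (np.int64(80), np.int64(-19), np.int64(0))]
209 [(np.int64(68), np.int64(-9), np.int64(0)), (np.int64(50), np.int64(-28), np.int64(21)), (np.int64(48), np.int64(-31), np.int64(24)), (np.int64(47), np.int64(-34), np.int64(26)), (np.int64(48), np.int64(-35), np.int64(26)), (np.int64(49), np.int64(-35), np.int64(25)), (np.int64(51), np.int64(-36), np.int64(25)), (np.int64(76), np.int64(-18), np.int64(0)), (np.int64(78), np.int64(-19), np.int64(0)), (np.int64(79), np.int64(-20), np.int64(0))]
213 [(np.int64(67), np.int64(-11), np.int64(0)), (np.int64(67), np.int64(-13), np.int64(1)), (np.int64(52), np.int64(-28), np.int64(19)), (np.int64(47), np.int64(-34), np.int64(24)), (np.int64(48), 
[... 8109 characters left out ...]
8), np.int64(-55), np.int64(0)), (np.int64(40), np.int64(-57), np.int64(0)), (np.int64(25), np.int64(-68), np.int64(25)), (np.int64(43), np.int64(-60), np.int64(0)), (np.int64(23), np.int64(-72), np.int64(30)), (np.int64(46), np.int64(-63), np.int64(0))]
348 [(np.int64(28), np.int64(-52), np.int64(4)), (np.int64(31), np.int64(-52), np.int64(2)), (np.int64(34), np.int64(-53), np.int64(0)), (np.int64(35), np.int64(-55), np.int64(0)), (np.int64(37), np.int64(-56), np.int64(0)), (np.int64(38), np.int64(-58), np.int64(0)), (np.int64(25), np.int64(-68), np.int64(23)), (np.int64(41), np.int64(-61), np.int64(0)), (np.int64(43), np.int64(-63), np.int64(0)), (np.int64(45), np.int64(-64), np.int64(0))]
```

View pics/now2.png

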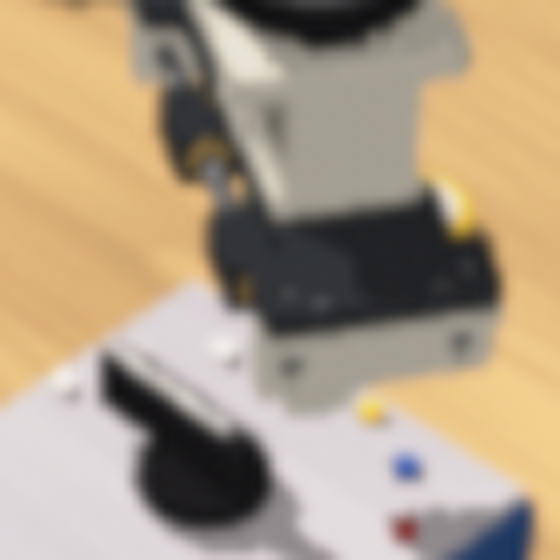

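The pointer hasn't moved. The reported TCP seems to sit below where the fingertips really are, so I'll measure the tip height against the start picture, where the tips were clear.

Run:
```python
from h import *
z=np.load('side0.npz'); X=cloud('side',z['d'])
T=np.array([.23887,-.63128,.19077]); yaw=np.radians(-159.272)
ty=np.array([np.sin(yaw),-np.cos(yaw),0]); tx=np.array([np.cos(yaw),np.sin(yaw),0])
L=X-T; a=L@ty; b=L@tx; h=L[...,2]; d=z['d']
m=(abs(a)<.11)&(abs(b)<.06)&(h>-.06)&(h<.12)&(d>0)
for s in(1,-1):
    q=m&(s*a>0.03)&(s*a<.075); hh=h[q]; o=np.argsort(hh)[:12]
    print(s,q.sum(),np.round(np.c_[a[q][o],b[q][o],hh[o]]*1000).astype(int).tolist())
for n,t in(('side1.npz',None),):
    z=np.load(n); X=cloud('side',z['d']); s=get_state(); T=s['tcp_pos']; yaw=np.radians(s['eef_rot'][2])
    ty=np.array([np.sin(yaw),-np.cos(yaw),0]); tx=np.array([np.cos(yaw),np.sin(yaw),0])
    L=X-T; a=L@ty; b=L@tx; h=L[...,2]
    m=(abs(a)<.12)&(abs(b)<.06)&(h>.022)&(h<.16)
    for lo in np.arange(-.12,.12,.02):
        q=m&(a>=lo)&(a<lo+.02)
        if q.sum(): print(round(lo,2),q.sum(),'minh',np.round(np.sort(h[q])[:3]*1000))
```

```text
1 311 [[45, 8, 35], [44, 0, 36], [44, 6, 36], [47, 9, 38], [45, 8, 38], [43, 1, 40], [43, -4, 40], [53, 11, 41], [57, 10, 41], [51, 11, 41], [43, 7, 41], [46, 6, 41]]
-1 193 [[-45, 10, 38], [-53, 10, 40], [-46, 9, 41], [-50, 10, 41], [-59, 11, 41], [-60, 8, 41], [-56, 10, 42], [-47, 12, 42], [-49, 12, 43], [-46, 8, 43], [-60, 2, 43], [-54, 10, 43]]
-0.1 452 minh [101. 102. 102.]
-0.08 136 minh [124. 140. 142.]
-0.06 184 minh [106. 106. 106.]
-0.04 89 minh [37. 38. 39.]
-0.02 33 minh [106. 113. 118.]
0.0 48 minh [107. 107. 109.]
0.02 55 minh [ 89.  99. 107.]
0.04 30 minh [112. 112. 118.]
0.06 67 minh [105. 107. 109.]
0.08 48 minh [104. 105. 106.]
0.1 1 minh [140.]
```

The depth shows both fingertips about 37 mm above the reported TCP, with x and y agreeing, so the fingers passed over the bar without touching it. From now on I'll take real tip height = reported z + 36 mm. I'll go back to the start angle and descend again.

```bash
python3 -m handwheel '[[0.66,0,0,1,10],[0.66,-0.4,1,1,20],[0.66,-0.8,1.6,1,30],[0.66,-1.2,2.4,1,40],[0.66,-1.6,3.2,1,50],[0.66,-2,4,1,60],[0.66,-2.4,4.7,1,70],[0.66,-2.4,4.7,1,80]]'; python3 -m handwheel '[[0.66,0,0,0,10],[0.66,0,0,0,20],[0.66,0,0,0,30],[0.66,0,0,0,40],[0.66,0,0,0,40],[0.66,0,0,0,40]]'; python3 -m handwheel '[[0.66,0,0,-1.5,0],[0.66,0,0,-3,0],[0.66,0,0,-4,0],[0.66,0,0,-4.7,0],[0.66,0,0,-4.7,0],[0.66,0,0,-4.7,0]]'
python3 - <<'E'
from h import *
s=get_state(); print(s['tcp_pos'],s['eef_rot'],s['contact_force'])
p,d=imaging.capture('side'); X=cloud('side',d); T=s['tcp_pos']; yaw=np.radians(s['eef_rot'][2])
ty=np.array([np.sin(yaw),-np.cos(yaw),0]); tx=np.array([np.cos(yaw),np.sin(yaw),0])
L=X-T; a=L@ty; b=L@tx; h=L[...,2]
q=(abs(a)>.014)&(abs(a)<.045)&(b>-.03)&(b<.03)&(h>.022)&(h<.09)&(d>0)
o=np.argsort(h[q])[:15]; print(np.round(np.c_[a[q][o],b[q][o],h[q][o]]*1000).astype(int).tolist())
save('desc.png',cv2.resize(p[190:290,310:410],(500,500),interpolation=cv2.INTER_CUBIC))
E
```

```text
time_s: 6.4
tcp_pos: [0.4904, -0.261, 0.0995]
eef_rot: [-180.0, 0.0, -132.8]
contact_force: [0.4, 0.4, -0.3]
gripper_width: 0.0298
gripper_force: 0.0
time_s: 7.15
tcp_pos: [0.4905, -0.2613, 0.099]
eef_rot: [-180.0, -0.0, -93.5]
contact_force: [-0.2, 0.6, 0.0]
gripper_width: 0.0294
gripper_force: 0.0
time_s: 7.9
tcp_pos: [0.4907, -0.2614, 0.052]
eef_rot: [-180.0, -0.0, -93.3]
contact_force: [0.2, 0.2, -0.6]
gripper_width: 0.0299
gripper_force: 0.0
[ 0.49068224 -0.26135224  0.05203422] [-1.79975738e+02 -8.70231349e-03 -9.32641658e+01] [ 0.18749441  0.2335081  -0.57533403]
[[33, 30, 22], [41, -28, 22], [23, 28, 22], [45, -20, 22], [24, 4, 22], [24, -12, 22], [33, -20, 23], [44, -8, 23], [43, -1, 23], [24, 16, 23], [25, -24, 23], [21, -8, 23], [22, 23, 27], [24, 28, 27], [19, 23, 28]]
```

View pics/desc.png

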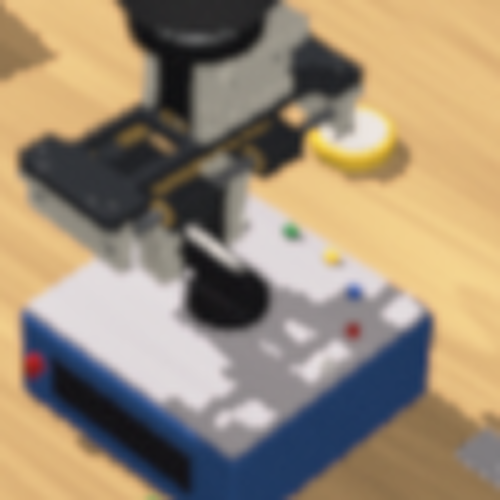

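The fingers now straddle the bar, with their tips beside it at about (165,270) and (235,225) in the crop. Sweeping again.

```bash
python3 -m handwheel '[[0.66,0.2,-0.05,0,-5],[0.66,0.45,-0.1,0,-10],[0.66,0.7,-0.2,0,-15],[0.66,0.95,-0.25,0,-20],[0.66,1.2,-0.4,0,-25],[0.66,1.4,-0.5,0,-30],[0.66,1.65,-0.65,0,-35],[0.66,1.85,-0.85,0,-40]]'
python3 - <<'E'
from h import *
p,d=imaging.capture('side'); X=cloud('side',d); 
q=X[(abs(X[...,2]-.104)<.012)&(np.hypot(X[...,0]-.4888,X[...,1]+.2916)<.05)]; 
print(len(q),cv2.minAreaRect(q[:,:2].astype('float32')))
save('desc2.png',cv2.resize(p[190:290,310:410],(500,500),interpolation=cv2.INTER_CUBIC))
E
```

```text
time_s: 8.95
tcp_pos: [0.5088, -0.2696, 0.0521]
eef_rot: [180.0, 0.0, -133.4]
contact_force: [-1.7, 1.8, 2.0]
gripper_width: 0.0298
gripper_force: 1.1
188 ((0.4975079894065857, -0.2821013331413269), (0.05811585485935211, 0.057417672127485275), 7.231313228607178)
```

View pics/desc2.png

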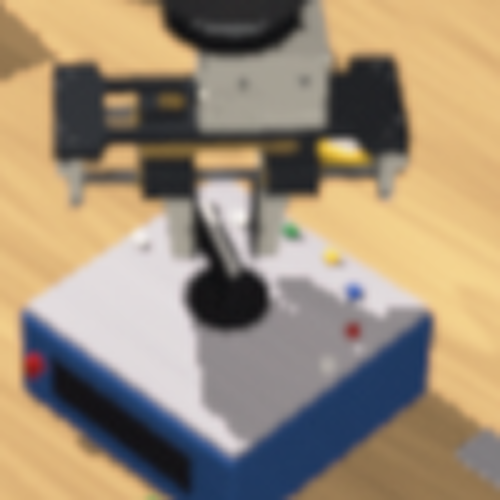

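The pointer now turns with the fingers; it stands near position 1, at about (215,235) in the crop. Continuing to about 152°.

```bash
python3 -m handwheel '[[0.66,0.2,-0.2,0,-5],[0.66,0.35,-0.4,0,-10],[0.66,0.5,-0.6,0,-15],[0.66,0.6,-0.85,0,-20],[0.66,0.75,-1.05,0,-25],[0.66,0.8,-1.3,0,-30],[0.66,0.9,-1.55,0,-35],[0.66,0.95,-1.85,0,-40]]'; python3 -m handwheel '[[0.66,0,-0.25,0,-5],[0.66,0,-0.5,0,-10],[0.66,0,-0.8,0,-15],[0.66,-0.05,-1.05,0,-20],[0.66,-0.15,-1.3,0,-25],[0.66,-0.2,-1.55,0,-30],[0.66,-0.35,-1.75,0,-35],[0.66,-0.45,-2,0,-40]]'; python3 -m handwheel '[[0.66,-0.15,-0.2,0,-5],[0.66,-0.3,-0.4,0,-10],[0.66,-0.5,-0.6,0,-15],[0.66,-0.7,-0.75,0,-20],[0.66,-0.95,-0.9,0,-25],[0.66,-1.15,-1,0,-30],[0.66,-1.2,-1.05,0,-31.5],[0.66,-1.2,-1.05,0,-31.5]]'
```

```text
time_s: 10.0
tcp_pos: [0.5187, -0.2884, 0.0522]
eef_rot: [-180.0, 0.0, -173.3]
contact_force: [-0.5, -0.1, 0.5]
gripper_width: 0.03
gripper_force: 0.0
time_s: 11.0
tcp_pos: [0.5142, -0.3082, 0.0522]
eef_rot: [180.0, 0.0, 146.7]
contact_force: [0.1, 0.3, 1.0]
gripper_width: 0.0299
gripper_force: 0.4
time_s: 12.0
tcp_pos: [0.5021, -0.3189, 0.052]
eef_rot: [180.0, 0.0, 115.3]
contact_force: [0.6, -0.4, 0.3]
gripper_width: 0.0296
gripper_force: 0.0
```

```bash
python3 -m handwheel '[[0.66,0,0,0,0],[0.66,0,0,0,0],[0.66,0,0,2,0],[0.66,0,0,6,0],[0.66,0,0,12,0],[0.66,0,5,14,10],[0.66,0,10,14,20],[0.66,0,16,14,30]]'; python3 -m handwheel '[[0.66,0,6,0,10],[0.66,-1,12,0,20],[0.66,-1,18,0,30],[0.66,-2,24,0,40],[0.66,-2,30,0,50],[0.66,-3,36,0,60],[0.66,-3.3,40.7,0,70],[0.66,-3.3,40.7,0,80]]'
python3 - <<'E'
from h import *
s=get_state(); print(s['tcp_pos'],s['eef_rot'],s['joints'])
p,d=imaging.capture('top'); X=cloud('top',d); A=np.array([.4888,-.2916])
b=X[(abs(X[...,2]-.104)<.012)&(np.hypot(X[...,0]-A[0],X[...,1]-A[1])<.056)]
v=b[:,:2].mean(0)-A if len(b) else [0,0]; print(len(b),v,'angle',np.degrees(np.arctan2(v[1],v[0])),'want',-62.9)
if len(b): print(cv2.minAreaRect(b[:,:2].astype('float32')))
E
```

```text
time_s: 13.0
tcp_pos: [0.5019, -0.1577, 0.1922]
eef_rot: [180.0, 0.0, 145.5]
contact_force: [1.5, 0.9, -0.1]
gripper_width: 0.03
gripper_force: 0.0
time_s: 14.0
tcp_pos: [0.4685, 0.2513, 0.1914]
eef_rot: [180.0, -0.0, -134.2]
contact_force: [-0.4, -0.1, -0.8]
gripper_width: 0.0297
gripper_force: 0.0
[0.46848628 0.25125982 0.19143629] [ 1.79998505e+02 -4.24046016e-03 -1.34203386e+02] [ 4.93529073e+01  6.99406469e+00 -1.72872423e+01 -1.92549256e-03
 -6.57228326e+01 -9.35555016e+01]
130 [ 0.00592096 -0.01082161] angle -61.3150573122537 want -62.9
((0.4949130415916443, -0.30332857370376587), (0.013805557042360306, 0.07061976194381714), 26.230308532714844)
```

The selector's long axis reads −63.8° against −62.9° wanted, so it is home at the red stud. Next I'll turn the tool and straddle the red knob.

```bash
python3 -m handwheel '[[0.66,0,0,0,10],[0.66,0,0,0,20],[0.66,0,0,0,30],[0.66,0,0,0,40],[0.66,0,0,0,50],[0.66,0,0,0,60],[0.66,0,0,0,70],[0.66,0,0,0,80]]'; python3 -m handwheel '[[0.66,0,0,0,10],[0.66,0,0,0,20],[0.66,0,0,0,30],[0.66,0,0,0,40],[0.66,0,0,-3,43.4],[0.66,0,0,-5,43.4],[0.66,0,0,-5,43.4]]'
python3 - <<'E'
from h import *
s=get_state(); print(s['contact_force'])
p,d=imaging.capture('side'); save('knob.png',cv2.resize(p[110:210,190:320],(780,600),interpolation=cv2.INTER_CUBIC))
X=cloud('side',d); hsv=cv2.cvtColor(p,cv2.COLOR_RGB2HSV)
rd=((hsv[...,0]<8)|(hsv[...,0]>172))&(hsv[...,1]>140)&(hsv[...,2]>70)
q=X[rd&(abs(X[...,0]-.47)<.05)&(abs(X[...,1]-.25)<.05)]; print(len(q),np.median(q,0) if len(q) else '')
P=np.array([.543,.2332])*100; R=7.5
cmd=P+R*np.array([np.cos(np.radians(168.6)),np.sin(np.radians(168.6))]); print(cmd)
for t in range(5,81,5):
    a=np.radians(168.6-t); print(t,np.round(P+R*np.array([np.cos(a),np.sin(a)])-[46.9,24.82],2))
E
```

```text
time_s: 15.05
tcp_pos: [0.4689, 0.2477, 0.1918]
eef_rot: [-180.0, 0.0, -54.6]
contact_force: [0.3, 0.1, -0.4]
gripper_width: 0.0297
gripper_force: 0.0
time_s: 15.92
tcp_pos: [0.4681, 0.247, 0.1405]
eef_rot: [179.9, 0.1, -11.5]
contact_force: [0.4, -0.2, -0.2]
gripper_width: 0.0299
gripper_force: 0.0
[ 0.351675   -0.20085142 -0.17081727]
36 [0.46723007 0.2450641  0.11746742]
[46.94796619 24.80243005]
5 [0.21 0.62]
10 [0.42 1.24]
15 [0.68 1.83]
20 [1.   2.41]
25 [1.36 2.95]
30 [1.77 3.46]
35 [2.23 3.93]
40 [2.72 4.36]
45 [3.25 4.75]
50 [3.81 5.08]
55 [4.4  5.37]
60 [5.01 5.61]
65 [5.64 5.79]
70 [6.28 5.92]
75 [6.93 5.99]
80 [7.58 6.  ]
```

View pics/knob.png

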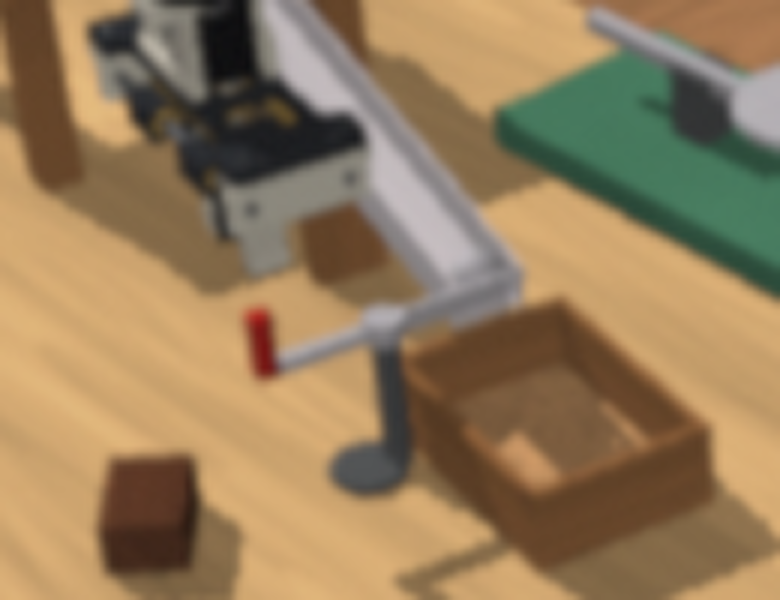

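Both fingers hang above the knob, which stands at about (260,345) in the crop with the near finger's tip at (265,260). The knob's measured position of (0.469, 0.249, 0.117) fits. Descending.

```bash
python3 -m handwheel '[[0.66,0,0,-2,0],[0.66,0,0,-4,0],[0.66,0,0,-5.5,0],[0.66,0,0,-7,0],[0.66,0,0,-7,0]]'
```

```text
time_s: 16.6
tcp_pos: [0.4685, 0.2477, 0.0709]
eef_rot: [179.9, 0.1, -11.4]
contact_force: [0.1, -1.1, -0.2]
gripper_width: 0.0299
gripper_force: 0.0
```

```bash
python3 -m handwheel '[[0.66,0.2,0.6,0,-5],[0.66,0.4,1.25,0,-10],[0.66,0.7,1.85,0,-15],[0.66,1,2.4,0,-20],[0.66,1.35,2.95,0,-25],[0.66,1.75,3.45,0,-30],[0.66,2.25,3.95,0,-35],[0.66,2.7,4.35,0,-40]]'; python3 -m handwheel '[[0.66,0.55,0.4,0,-5],[0.66,1.1,0.7,0,-10],[0.66,1.7,1,0,-15],[0.66,2.3,1.25,0,-20],[0.66,2.95,1.45,0,-25],[0.66,3.6,1.55,0,-30],[0.66,4.2,1.65,0,-35],[0.66,4.2,1.65,0,-35]]'
python3 - <<'E'
from h import *
p,d=imaging.capture('side'); X=cloud('side',d); hsv=cv2.cvtColor(p,cv2.COLOR_RGB2HSV)
rd=((hsv[...,0]<8)|(hsv[...,0]>172))&(hsv[...,1]>140)&(hsv[...,2]>70)
q=X[rd&(abs(X[...,0]-.5)<.1)&(abs(X[...,1]-.27)<.1)]; print(len(q),np.median(q,0) if len(q) else '')
print([(round(x['p'],2),np.round(x['pixel']),int(x['region'].sum()),np.round(np.median(X[x['region']],0),3)) for x in finder.cut_out('side','ball')])
E
```

```text
time_s: 17.6
tcp_pos: [0.496, 0.292, 0.0723]
eef_rot: [-180.0, 0.0, -51.5]
contact_force: [-2.0, 0.3, -0.2]
gripper_width: 0.03
gripper_force: 0.6
time_s: 18.6
tcp_pos: [0.5384, 0.3084, 0.0723]
eef_rot: [-180.0, 0.0, -86.4]
contact_force: [-1.0, 0.6, -0.3]
gripper_width: 0.0296
gripper_force: 0.0
15 [0.53284396 0.30321101 0.11994624]
[(0.54, array([428., 291.]), 446, array([ 0.554, -0.505,  0.007])), (0.51, array([214., 196.]), 315, array([0.389, 0.263, 0.033])), (0.4, array([279., 180.]), 47, array([0.609, 0.177, 0.034]))]
```

```bash
python3 -m handwheel '[[0.66,-0.5,0,0,0],[0.66,-0.5,0,0,0],[0.66,-0.5,0,3,0],[0.66,-0.5,0,8,0],[0.66,-0.5,0,14,0],[0.66,-2,-6,14,0],[0.66,-4,-12,14,0],[0.66,-6,-18,14,0]]'; python3 -m handwheel '[[0.66,0,-6,0,0],[0.66,0,-10,0,0],[0.66,0,-10,0,0],[0.66,0,-10,0,0]]'
python3 - <<'E'
from h import *
t,d=imaging.capture('top'); X=cloud('top',d)
print([(round(x['p'],2),np.round(x['pixel']),np.round(np.median(X[x['region']],0),3)) for x in finder.cut_out('top','ball')])
A=np.array([.4888,-.2916]); b=X[(abs(X[...,2]-.104)<.012)&(np.hypot(X[...,0]-A[0],X[...,1]-A[1])<.056)]
print(len(b),cv2.minAreaRect(b[:,:2].astype('float32')))
s,_=imaging.capture('side')
save('end.png',np.hstack([cv2.resize(t[110:270,160:420],(520,320)),cv2.resize(s[120:220,200:300],(260,260))[:,:].copy() if 0 else cv2.resize(s[140:220,210:280],(280,320),interpolation=cv2.INTER_CUBIC)]))
E
```

```text
time_s: 19.7
tcp_pos: [0.4774, 0.1281, 0.212]
eef_rot: [-180.0, 0.0, -86.3]
contact_force: [0.4, -0.5, -0.4]
gripper_width: 0.0296
gripper_force: 0.0
time_s: 20.2
tcp_pos: [0.4784, 0.0297, 0.2119]
eef_rot: [-180.0, 0.0, -86.4]
contact_force: [0.3, 0.2, -0.0]
gripper_width: 0.0298
gripper_force: 0.0
[(0.6, array([383., 214.]), array([ 0.486, -0.286,  0.069]))]
131 ((0.49478015303611755, -0.3031502962112427), (0.013831882737576962, 0.07158125191926956), 25.96445083618164)
```

View pics/end.png

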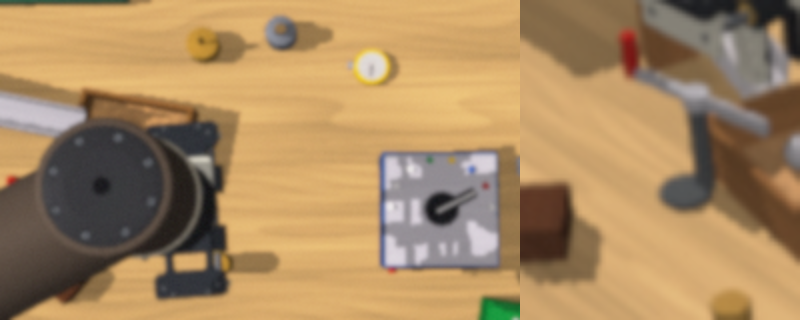

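The pointer is at the red stud, near (485,185) in the crop. The lever is open, and the ball shows at the right edge, (795,150), inside the box. I'll move the arm clear and check the ball's position and rest numerically.

```bash
python3 -m handwheel '[[0.66,0,-5,3,0],[0.66,0,-10,3,0],[0.66,0,-15,3,0],[0.66,0,-15,3,0]]'
python3 - <<'E'
from h import *
U=np.array([.98,-.198]);V=np.array([.198,.98])
for n in('top','side','top'):
    p,d=imaging.capture(n); X=cloud(n,d); Z=X[...,2]
    c=X[...,:2]-np.array([.543,.2332]); u=c@U; v=c@V
    hsv=cv2.cvtColor(p,cv2.COLOR_RGB2HSV)
    m=(u>.0)&(u<.13)&(v>-.2)&(v<.03)&(Z>.02)&(Z<.075)&(hsv[...,1]<70)
    k,l,s,ce=cv2.connectedComponentsWithStats(m.astype('uint8'))
    for i in range(1,k):
        if s[i,4]>8: print(n,ce[i],s[i,4],np.median(X[l==i],0),'max z',Z[l==i].max(),'uv',np.median(u[l==i]),np.median(v[l==i]))
    w=(u>-.02)&(u<.16)&(v>-.22)&(v<.04)&(Z>.045)&(Z<.062)
    print('walls u',np.percentile(u[w],[2,98]),'v',np.percentile(v[w],[2,98]))
E
```

```text
time_s: 20.85
tcp_pos: [0.4783, -0.1221, 0.2414]
eef_rot: [179.9, -0.0, -86.5]
contact_force: [0.4, 1.3, -0.6]
gripper_width: 0.0296
gripper_force: 0.0
top [201.13333333 169.76666667] 30 [0.62498741 0.23597791 0.07260551] max z 0.0749537661444485 uv 0.08042893464663059 0.018018240420135424
top [219.84931507 175.        ] 73 [0.6142418  0.18360015 0.03685886] max z 0.04527752377675149 uv 0.07962317147598166 -0.03391190547523323
walls u [0.02685629 0.1323316 ] v [-0.13942705  0.02959708]
side [256.16666667 176.05555556] 18 [0.54525761 0.23063986 0.04505403] max z 0.07464354550911308 uv 0.0035314403006416785 -0.0019375858738167402
side [279.83050847 176.96610169] 59 [0.610332   0.17905433 0.03533085] max z 0.0468482645078517 uv 0.07718007147461542 -0.03958269768868121
walls u [-0.00433535  0.13279244] v [-0.14304692  0.02946936]
top [200.94736842 171.94736842] 38 [0.6193391  0.23642728 0.07104395] max z 0.07493054328444516 uv 0.07430050087474509 0.01997716180467505
top [219.81081081 175.05405405] 74 [0.61463987 0.18371032 0.03739907] max z 0.04512581974658687 uv 0.07969228930169202 -0.033723982383569176
walls u [0.02678565 0.13239308] v [-0.13916588  0.03017744]
```

The ball is at rest in the box: its top is at 45 mm, so its centre is about 16 mm above the floor, inside the walls and unchanged between pictures. The robot touches nothing.

```bash
python3 -c "
from plant import r; print(r.close_job())"
```

```text
the job is handed in; nothing more can be done
None
```

The job is handed in: the selector stands at the red stud (position 6), the release lever is open and the steel ball lies at rest in the catch box; I did not re-measure the loose things, but the arm met none of them.

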